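# Fit a blower rotor into its heater chassis

## Task

Take the blower rotor out of its wooden storage cradle: tilt it to raise its free end over the end lip, then draw it along its shaft out from under the steel hook. Lower it, still in the grip, into the two open bearing slots of the heater chassis (either way round) until both shaft ends rest fully and evenly on the slot bottoms, and only then let go. Leave the other things on the bench where they are.

Things in the scene. Friction and masses are not known exactly. Their poses are not given: they have to be found in the camera images.
- rotor_center (a point): Centre of the loose blower rotor: an aluminium bladed drum, 40 mm diameter, 110 mm long, on a steel shaft of 10 mm diameter that sticks out 35 mm at either end (180 mm overall); 0.17 to 0.35 kg, alike at both ends. x axis along the shaft. It starts in the cradle, centre at cradle_seat; grasp it across the drum's middle.
- rotor_end_a (a point): Tip of the rotor's shaft, on the shaft's axis, 90 mm from the centre along the rotor's +x (at the start: the end under the hook).
- rotor_end_b (a point): Tip of the rotor's shaft, on its axis, 90 mm from the centre along the rotor's -x (at the start: the free end, behind the end lip).
- cradle_seat (a point): Rotor centre's place in the storage cradle, 50 mm above the bench. Cradle: fixed, wooden base 210 x 70 x 8 mm; its x axis (level) runs along the rotor towards the hook, z up. Two wooden posts at x = +58..+64 and -85..-79 mm carry the shaft in open notches 16 mm wide, bottoms 45 mm and cheeks 50 mm above the bench.
- cradle_hook (a point): Inner edge of the steel hook's roof, at its underside, 58 mm above the bench and 58 mm from cradle_seat along +x. The roof (5 mm thick, 26 mm wide) covers the last 32 mm of the shaft, 3 mm above it, up to the hook's upright at x = +95. Under the tip a block (top at 37 mm) lets it dip only 8 mm, so the rotor cannot be pulled straight up.
- cradle_lip (a point): Top of the steel end lip, 54 mm above the bench, 95 mm from cradle_seat along -x, 6 mm thick: it stops the rotor sliding out level. Way out: pivot the rotor on the post at x = +61 mm by about 0.2 rad (0.15 to 0.23), free end up, draw it 34 to 40 mm towards -x along its own tilted axis, so that drum and shaft pass over post and lip, then lift.
- chassis_seat (a point): Where the rotor's centre must finally lie in the heater chassis, 48 mm above the bench. Chassis: fixed, black plastic tray 235 x 110 mm, walls 20 mm high, with a dark round motor (top at 70 mm) at its +x end, starting 98 mm from here. x axis (level) along the rotor's final axis, z up.
- chassis_slot_a (a point): Bottom centre of the open slot in the +x steel end plate, 43 mm above the bench (the shaft's axis ends 5 mm higher), 63 mm from chassis_seat along +x. Plate 8 mm thick, 53 mm wide; slot 13 mm wide, straight up to 62 mm, then flaring to a 27 mm mouth at 74 mm above the bench.
- chassis_slot_b (a point): The same in the other, equal end plate, 63 mm from chassis_seat along -x. The drum goes between the plates with 4 mm to spare at either end.
- rotor: The rotor itself; its origin is rotor_center.
- bottle: Bystander, not to be moved: amber glass bottle with black cap, 56 mm across, 150 mm tall, upright, usually between cradle and chassis; origin at the centre of its underside.
- jar: Bystander, not to be moved: pale jar with red lid, 84 mm across, 90 mm tall, upright, beyond the work; origin at the centre of its underside.
- meter: Bystander, not to be moved: green multimeter lying flat, 165 x 80 x 40 mm, at the right side; origin at the centre of its underside.
- tin: Bystander, not to be moved: open metal bowl, 150 mm across, 60 mm tall, at the left side; origin at the centre of its underside.
- spool: Bystander, not to be moved: bare metal wire spool standing on its flange, 60 mm across, 50 mm tall, just off the end of the chassis that has no motor; origin at the centre of its underside.
- casefan: Bystander, not to be moved: black square cooling fan lying flat, 120 x 120 x 36 mm, beyond the work; origin at the centre of its underside.
- driver: Bystander, not to be moved: screwdriver lying beside the cradle, parallel to it, 190 mm long, 26 mm tall at most; origin at the tool's middle, underside.
There are look-alikes about, which are no part of the job. There is more than one size of the rotor; the job needs the larger. What is shaped like the part that bears cradle_seat but red is not meant.

How it is judged:
On the way, in this order (a step that is already met when the one before it is completed fails the run):
1. the rotor is out of the cradle, lifted at least 60 mm above where it lay (z of rotor_center in the frame of cradle_seat above 0.06 m), for 0.1 s.
2. the rotor is lowered into both slots, to within 7 mm of the bottoms, while the fingers still hold it (z of rotor_end_a in the frame of chassis_seat between -0.004 and 0.007 m and y of rotor_end_a in the frame of chassis_seat between -0.006 and 0.006 m and z of rotor_end_b in the frame of chassis_seat between -0.004 and 0.007 m and y of rotor_end_b in the frame of chassis_seat between -0.006 and 0.006 m and x of rotor_center in the frame of chassis_seat between -0.008 and 0.008 m and contact force between the fingers and rotor above 0.5 N), for 0.1 s.
At the end, for the whole second after the job is handed in: The rotor lies in both chassis slots, either way round: each shaft tip within 3 mm above (4 mm below) the seated height and within 5 mm sideways of the seat's axis, the rotor's centre within 8 mm of the seat's along the axis; at rest and released (z of rotor_end_a in the frame of chassis_seat between -0.004 and 0.003 m and y of rotor_end_a in the frame of chassis_seat between -0.005 and 0.005 m and z of rotor_end_b in the frame of chassis_seat between -0.004 and 0.003 m and y of rotor_end_b in the frame of chassis_seat between -0.005 and 0.005 m and x of rotor_center in the frame of chassis_seat between -0.008 and 0.008 m and linear speed of rotor below 0.02 m/s and contact force between the fingers and rotor below 0.1 N); the robot touches nothing.
It fails at once if a bystander is pushed more than 30 mm (distance of any of bottle, jar, meter, tin, spool, casefan, driver from where it was at the start of the episode above 0.03 m).
It fails at once if a bystander other than the screwdriver is tipped over (angle between any of bottle, jar, meter, tin, spool, casefan's own z axis and vertical above 0.5 rad).
It also fails if it takes over 46 s, if anything falls off the work surface, if the arm or the gripper's body presses on something with over 40 N, if the wrist force passes 120 N, or if a joint passes its speed limit or range.

## Robot

A 6-joint arm with a two-finger parallel gripper is mounted at the origin on the work surface. World frame = base frame: x ahead of the robot, y to its left, z up, the work surface at z = 0. Lengths are in m, angles in rad, forces in N, time in s.
With the tool pointing down it reaches from about 0.375 to 0.975 m from the base axis. Payload 3.8 kg.
Tool frame: the origin (TCP) lies at the very end of the fingers, on their centre line; the grasp point (between the pads) lies 19 mm behind it; z points along the fingers, y is the line along which they close (so a half turn about z gives the same grasp; the last joint's range is limited). The gripper opens to 85 mm and grips with 20 to 120 N. Pads are 22 mm wide; open, the fingers measure 114 mm over their backs; the gripper's body (76 mm by 85 mm) begins 54 mm behind the grasp point. The pads swing forward as they close: fully open they stand 13 mm farther back than shut.
Start: joints at [1.201, 0.264, 1.604, -0, 1.274, -0.037], TCP at [0.221, 0.638, 0.231] pointing down, gripper open.
Joint ranges: [-2.63, 2.63], [-0.94, 2.18], [0.31, 2.57], [-1.31, 4.45], [0, 2.66], [-2.55, 2.55]. Speed limits (rad/s): [2.57, 2.57, 3.14, 3.14, 3.14, 3.14].

## Interface

Orientations are given as a rotation vector (axis times angle).
In Python, from workcell import monitor, viewer, job gives the robot as it stands. The module is installed in compiled form; this text tells all that it offers.
- The arm moves only by the tool step_arm, never from a script. Its argument "series" is one flat list of numbers, 4 for each row, row after row: the shift along the tool's x, y, z in m, then the turn about the tool's z in rad. A call has 1 to 8 rows; each row is the pose to reach, as a shift and turn from the pose commanded when the call began, along the tool's axes at that moment; what a row does not reach only later rows make up. A row lasts 1/8 s, in which the tool goes at most 62.5 mm and 10.7 degrees, less where a joint would pass 70% of its speed; a pose out of reach is approached as far as the arm can. A call with a gripper value outside its range is refused whole. "gripper" is the opening, from 0 (shut) to 1 (fully open), set as the call begins (left out, the last holds). The fingers move at their own pace and stop on an object; "newtons" is the grip in N (left out, the last holds). Time passes only in rows, so rows that repeat a pose let the fingers close. It gives the time, the measured TCP pose, the force, the opening and the grip force at its end, in the units of the state.
- monitor.read_state(): the state, without advancing time (a new reading comes with each control period).
- viewer.read_camera(name): name is "side" or "top"; returns a dict with "image" (384x512x3 uint8, red, green, blue), "intrinsics" (3x3 intrinsics, pixels), "distortion" ([k1, k2, p1, p2, k3] as OpenCV has them; the pictures are not rectified), "T" (4x4, takes a point from camera to world coordinates). Camera axes: x right, y up, looking along -z (the intrinsics and any distortion apply to the point x, -y, -z); pixel columns grow to the right and rows downward; lengths in m; the calibration is good to about 2 mm. A picture is of the moment at which its call begins. There is no depth.
- job.finish_job(): hands the job in; it is judged then, once.
Trained networks look in a picture, given as the dict that the camera call returned (one of the last four; its "shot" number tells which), for a name from the list of things; names that differ only in an ending like _2 or _b are one class to them, and where a whole thing is asked for, a point or a joint stands for the part that bears it (a point fixed in the world has none). Each returns a list of dicts, best first, with "score" (0 to 1); they miss things now and then, are a little off and sometimes report something else, mostly with a low value. They report only what shows in the picture. A call takes as long as a camera call. They do not tell look-alikes from the thing itself.
- viewer.boxes_of(picture, label): "extent" ([centre column, centre row, width, height] in pixels, round what is visible of it).
- viewer.spot_point(picture, label): "point" ([column, row] in pixels: a listed point, or the origin of a listed thing).
The state is a dict: "time": time; "q": joint angles; "joint_vel": joint speeds; "joint_torque": joint torques, N m; "tool_pos": TCP position; "tcp_rot": TCP orientation; "wrist_force": force on the tool from outside, world axes, zero at the start; "torque": the same for the moment, N m; "width": opening from 0.0 (shut) to 1.0 (fully open); "grip_force": force on a finger pad.
Only numpy, scipy, OpenCV 4.12 (cv2) and the standard library are available. Lean on these libraries where they do the work, as an engineer would, in place of code of your own. Each camera call takes 0.05 s, during which the arm holds its last target. There are 200 camera calls.

## Working session

There is one attempt and no reset: what is moved stays moved. The work goes in short steps, Python scripts to look and compute and a tool call to move; the robot and the scene stay as the last step left them, time stands still between calls to the robot, and variables do not carry over. Pictures are saved under pics/ and viewed, at most 10 in all, crops included, and the job is handed in when it is done.

Besides the shell and the picture viewer there is one more tool, called after "Emit:" as name(argument=value, ...) on one line, values as JSON. step_arm: Moves the arm, as the interface text tells. Its arguments: {"type":"object","properties":{"series":{"type":"array"},"gripper":{"type":"number"},"newtons":{"type":"number"}},"required":["series"]}

```bash
mkdir -p pics; cat > h.py <<'E'
import numpy as np, cv2
from workcell import monitor, viewer, job
def ray(p,uv):
    n=cv2.undistortPoints(np.array([[uv]],float),np.array(p["intrinsics"]),np.array(p["distortion"]))[0,0]
    T=np.array(p["T"]); return T[:3,3],T[:3,:3]@np.array([n[0],-n[1],-1.])
def atz(p,uv,z):
    o,d=ray(p,uv); return o+d*(z-o[2])/d[2]
def proj(p,X):
    T=np.array(p["T"]); c=(np.atleast_2d(X)-T[:3,3])@T[:3,:3]; c=c*[1,-1,-1]
    return cv2.projectPoints(c.reshape(-1,1,3),np.zeros(3),np.zeros(3),np.array(p["intrinsics"]),np.array(p["distortion"]))[0][:,0]
E
python3 - <<'E'
from h import *
np.set_printoptions(precision=3,suppress=True)
for n in("top","side"):
    p=viewer.read_camera(n); cv2.imwrite(f"pics/{n}0.png",p["image"][:,:,::-1]); print(n,p["T"][:3],p["intrinsics"][0])
    for l,z in dict(rotor_center=.05,rotor_end_a=.05,rotor_end_b=.05,cradle_seat=.05,cradle_hook=.058,cradle_lip=.054,chassis_seat=.048,chassis_slot_a=.043,chassis_slot_b=.043,bottle=0,spool=0,driver=0).items():
        for r in viewer.spot_point(p,l)[:3]: print(l,round(r["score"],2),np.round(r["point"]),atz(p,r["point"],z))
print(monitor.read_state())
E
```

```text
top [[-0.047  0.975 -0.217  0.262]
 [-0.999 -0.046  0.012  0.016]
 [ 0.002  0.217  0.976  1.39 ]] [401.172   0.    252.513]
rotor_center 0.9 [191. 193.] [0.562 0.209 0.05 ]
rotor_center 0.62 [313. 211.] [ 0.478 -0.201  0.05 ]
rotor_center 0.51 [142. 162.] [0.68 0.38 0.05]
rotor_end_a 0.62 [148. 146.] [0.739 0.358 0.05 ]
rotor_end_a 0.6 [208. 174.] [0.625 0.151 0.05 ]
rotor_end_a 0.59 [174. 214.] [0.493 0.27  0.05 ]
rotor_end_b 0.62 [148. 146.] [0.739 0.358 0.05 ]
rotor_end_b 0.6 [208. 174.] [0.625 0.151 0.05 ]
rotor_end_b 0.59 [174. 214.] [0.493 0.27  0.05 ]
cradle_seat 0.59 [191. 272.] [0.296 0.213 0.05 ]
cradle_hook 0.96 [203. 183.] [0.592 0.167 0.058]
cradle_hook 0.84 [196. 254.] [0.352 0.195 0.058]
cradle_lip 0.76 [179. 296.] [0.221 0.255 0.054]
cradle_lip 0.65 [171. 218.] [0.478 0.277 0.054]
cradle_lip 0.55 [267. 128.] [ 0.784 -0.063  0.054]
chassis_seat 0.95 [313. 213.] [ 0.475 -0.203  0.048]
chassis_slot_a 0.64 [313. 229.] [ 0.419 -0.2    0.043]
chassis_slot_a 0.62 [310. 193.] [ 0.543 -0.197  0.043]
chassis_slot_b 0.64 [313. 229.] [ 0.419 -0.2    0.043]
chassis_slot_b 0.62 [31
[... 1225 characters left out ...]
043]
chassis_slot_b 0.87 [251. 152.] [ 0.539 -0.182  0.043]
chassis_slot_b 0.7 [288. 149.] [ 0.409 -0.207  0.043]
bottle 0.83 [227. 196.] [ 0.615 -0.005  0.   ]
spool 0.54 [310. 157.] [ 0.326 -0.215  0.   ]
driver 0.88 [226. 267.] [0.6   0.288 0.   ]
{'time': 1.3, 'q': array([ 1.201,  0.264,  1.604,  0.   ,  1.274, -0.037]), 'joint_vel': array([ 0.   ,  0.002, -0.002, -0.   , -0.001, -0.   ]), 'joint_torque': array([ -0.002, -51.507, -36.771,  -0.   ,   0.001,   0.   ]), 'tool_pos': array([0.221, 0.638, 0.231]), 'tcp_rot': array([-0.52 , -3.098,  0.   ]), 'wrist_force': array([ 0.479, -0.351,  0.578]), 'torque': array([ 0.001, -0.013, -0.016]), 'grip_force': 0.0, 'width': 0.9986487184206657}
```

```bash
python3 - <<'E'
import cv2,numpy as np
a=cv2.imread("pics/top0.png")[110:310,120:380]; b=cv2.imread("pics/side0.png")[110:310,130:390]
cv2.imwrite("pics/a.png",cv2.resize(a,(780,600),interpolation=3));cv2.imwrite("pics/b.png",cv2.resize(b,(780,600),interpolation=3))
E
```

```text
(no output)
```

View pics/a.png

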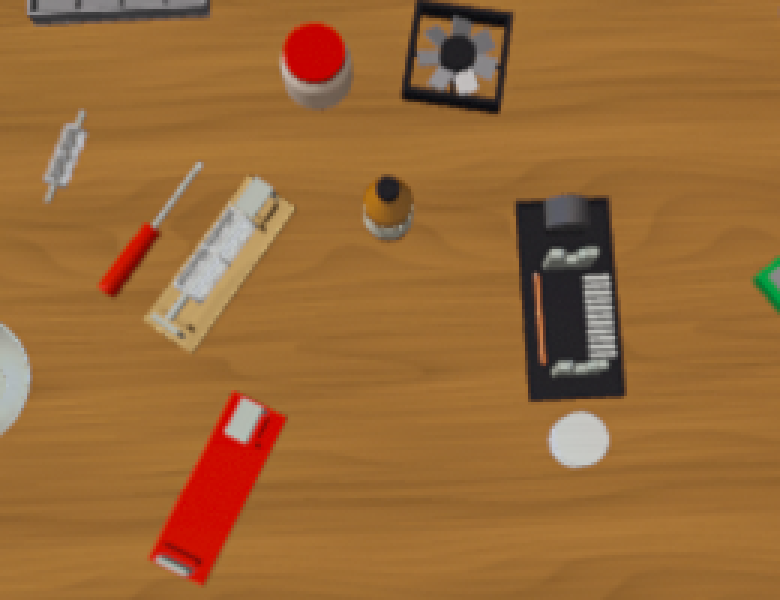

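View pics/b.png

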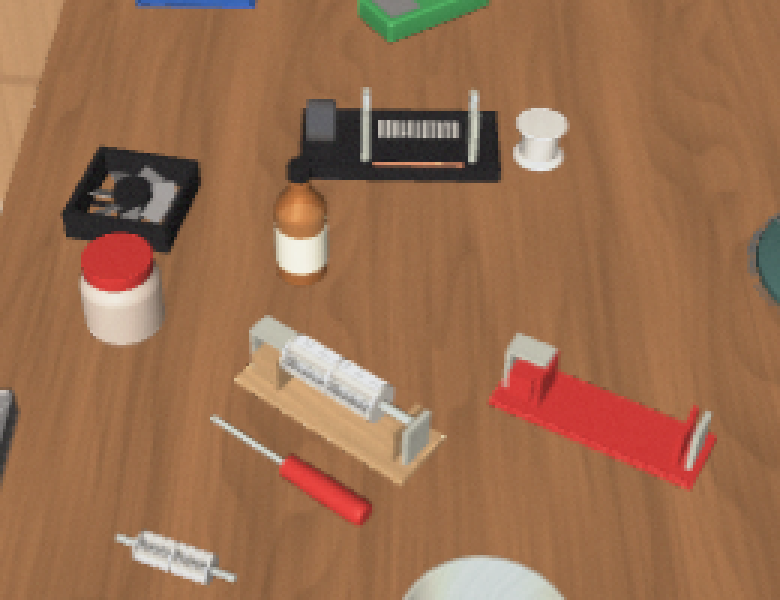

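Both pictures show the wooden cradle with the large rotor. In the top crop the drum is at about (218,250), the hook at (255,190), the lip at (165,325). The black chassis sits at about (570,300) in the top crop, with its end plates at (570,258) and (580,368). In the side crop the plates are at (366,125) and (474,125). The red cradle and the small rotor are the decoys. Next I'll fit poses to the outlines.

```bash
cat > fit.py <<'E'
from h import *
from scipy.optimize import minimize, least_squares
np.set_printoptions(precision=4,suppress=True)
P={n:viewer.read_camera(n) for n in("top","side")}
def W(s,L): # pose (x,y,yaw), local Nx3
    c,n=np.cos(s[2]),np.sin(s[2]); L=np.atleast_2d(L); return np.c_[s[0]+c*L[:,0]-n*L[:,1],s[1]+n*L[:,0]+c*L[:,1],L[:,2]]
def box(x0,x1,y0,y1,z0,z1): return np.array([[x,y,z] for x in(x0,x1) for y in(y0,y1) for z in(z0,z1)])
def crop(off,L): return [((u+.5)/3-.5+off[0],(v+.5)/3-.5+off[1]) for u,v in L]
# cradle corners
T=crop((120,110),[(248,177),(295,207),(190,350),(145,320)]); S=crop((130,110),[(235,380),(403,484),(447,437)])
def res(s):
    B=np.array([[.105,.035,.008],[.105,-.035,.008],[-.105,-.035,.008],[-.105,.035,.008]])
    return np.r_[(proj(P["top"],W(s,B))-T).ravel(),(proj(P["side"],W(s,B[[0,3,2]]))-S).ravel()]
f=least_squares(res,[.56,.21,-.7]); print("cradle",f.x,f.fun.reshape(-1,2).round(1).tolist())
K=4
def rast(p,s,parts):
    m=np.zeros((384*K,512*K),np.uint8)
    for L in parts:
        h=cv2.convexHull(((proj(p,W(s,L))+.5)*K-.5).astype(np.float32)); cv2.fillConvexPoly(m,np.round(h*16).astype(np.int32),1,shift=4)
    return m>0
def mask(p,kind,roi):
    im=cv2.resize(p["image"],None,fx=K,fy=K,interpolation=cv2.INTER_LINEAR).astype(int); mx,mn=im.max(2),im.min(2)
    m=(mx<75) if kind=="dark" else ((mn>105)&(mx-mn<40)); r=np.zeros_like(m); x0,x1,y0,y1=[v*K for v in roi]; r[y0:y1,x0:x1]=1; return m&r
def fit(kind,rois,parts,s0,ps=("top","side")):
    M={n:mask(P[n],kind,rois[n]) for n in ps}
    def c(s): return sum((rast(P[n],s,parts(s))^M[n]).sum()/M[n].sum() for n in ps)
    sim=np.array([s0]+[np.array(s0)+d for d in np.diag([.008,.008,.05]+[.01]*(len(s0)-3))])
    r=minimize(c,s0,method="Nelder-Mead",options=dict(initial_simplex=sim,maxiter=150)); return r.x,r.fun
def plates(s): 
    o=[]
    for x in(-.063,.063):
        a,b=x-.004,x+.004
        o+=[box(a,b,-.0265,.0265,.02,.043)]
        for g in(-1,1):
            o+=[box(a,b,*sorted((g*.0065,g*.0265)),.02,.062),np.array([[xx,g*y,z] for xx in(a,b) for y,z in((.0065,.062),(.0265,.062),(.0135,.074),(.0265,.074))])]
    return o
R={"top":(296,326,185,240),"side":(246,294,136,168)}
for ps in(("top",),("side",),("top","side")): print("plates",ps,fit("bright",R,plates,[.475,-.197,.05],ps))
R={"top":(288,332,170,248),"side":(226,300,135,175)}
for ps in(("top",),("side",)):print("tray",fit("dark",R,lambda s:[box(-.1175,.1175,-.055,.055,0,.02)],[.49,-.197,.05],ps))
def cyl(x0,x1,r,z): return np.array([[x,r*np.cos(t),z+r*np.sin(t)] for x in(x0,x1) for t in np.linspace(0,6.28,24)])
rotor=lambda s:[cyl(-.055,.055,.02,.05),cyl(-.09,.09,.005,.05),box(.058,.1,-.013,.013,.058,.063),box(-.101,-.095,-.013,.013,.03,.054),]
R={"top":(165,218,165,225),"side":(210,276,212,265)}
for ps in(("top",),("side",),("top","side")): print("rotor",ps,fit("bright",R,rotor,[.562,.209,-.7],ps))
E
python3 fit.py
```

```text
cradle [ 0.5559  0.2112 -0.6442] [[-0.6, -0.7], [-0.4, -0.0], [-0.3, 0.9], [-1.4, -0.4], [0.3, -1.1], [0.1, -1.1], [-0.2, -0.7]]
plates ('top',) (array([ 0.4736, -0.1974,  0.0164]), np.float64(0.8030518097941802))
plates ('side',) (array([ 0.4739, -0.1834, -0.0095]), np.float64(0.5768261964735516))
plates ('top', 'side') (array([ 0.4739, -0.1953, -0.004 ]), np.float64(1.4338940043747033))
tray (array([ 0.4959, -0.1971, -0.0001]), np.float64(0.5359319507168852))
tray (array([ 0.4986, -0.1943,  0.0079]), np.float64(0.5458694125906857))
rotor ('top',) (array([ 0.5566,  0.2085, -0.6491]), np.float64(0.14601576182136602))
rotor ('side',) (array([ 0.5579,  0.2121, -0.641 ]), np.float64(0.1565150936186473))
rotor ('top', 'side') (array([ 0.5583,  0.2088, -0.6424]), np.float64(0.39299764037778046))
```

Emit:
step_arm(series=[-0.05, -0.032, 0, 0.1, -0.1, -0.065, 0, 0.2, -0.15, -0.097, 0, 0.31, -0.2, -0.129, 0, 0.31, -0.25, -0.161, 0, 0.31, -0.3, -0.193, 0, 0.31, -0.35, -0.225, 0, 0.31, -0.4, -0.258, 0, 0.31], gripper=1, newtons=30)

```text
time: 2.4
tool_pos: [0.5154, 0.2619, 0.2317]
tcp_rot: [0.992, 2.98, 0.001]
wrist_force: [0.2, 1.3, -0.6]
width: 0.999
grip_force: 0.0
```

```bash
cat >> h.py <<'E'
from scipy.spatial.transform import Rotation as Ro
def go(target,yaw=None): # needed shift/turn in tool axes (from measured pose)
    s=monitor.read_state(); M=Ro.from_rotvec(s["tcp_rot"]).as_matrix(); d=M.T@(np.array(target)-s["tool_pos"])
    y=np.arctan2(M[1,0],M[0,0]); t=0 if yaw is None else -((yaw-y+np.pi/2)%np.pi-np.pi/2)
    print("t",round(s["time"],2),"pos",s["tool_pos"].round(4),"yaw",round(y,4),"shift",d.round(4),"turn",round(t,4),"F",s["wrist_force"].round(1),"w",round(s["width"],3),"g",round(s["grip_force"],1))
E
python3 -c "
from h import *
go([.557,.210,.13],-.6435)"
```

```text
t 2.4 pos [0.5154 0.2619 0.2317] yaw 2.4989 shift [-0.0644 -0.0167  0.1017] turn 0.0008 F [ 0.2  1.3 -0.6] w 0.999 g 0.0
```

Emit:
step_arm(series=[-0.04, -0.01, 0.02, 0, -0.064, -0.017, 0.06, 0, -0.064, -0.017, 0.1, 0, -0.064, -0.017, 0.13, 0, -0.064, -0.017, 0.13, 0])

```text
time: 3.02
tool_pos: [0.5528, 0.2104, 0.0982]
tcp_rot: [-0.991, -2.976, 0.006]
wrist_force: [-0.2, -0.6, -0.8]
width: 1.005
grip_force: 0.0
```

```bash
python3 - <<'E'
from h import *
go([.557,.210,.031],-.6435)
p=viewer.read_camera("side");im=p["image"][190:290,195:295,::-1]
q=viewer.read_camera("top");im2=q["image"][150:250,140:240,::-1]
im3=q["image"][160:260,270:370,::-1]; im4=p["image"][115:215,215:315,::-1]
r=lambda a:cv2.resize(a,(400,300) if 0 else (300,300),interpolation=3)
cv2.imwrite("pics/c.png",np.vstack([np.hstack([r(im),r(im2)]),np.hstack([cv2.resize(im4,(300,300),interpolation=3),r(im3)])]))
print(proj(p,[.557,.21,.05]),proj(p,[.557,.21,.102]))
E
```

```text
t 3.02 pos [0.5528 0.2104 0.0982] yaw 2.4984 shift [-0.0039  0.0025  0.0672] turn 0.0003 F [-0.2 -0.6 -0.8] w 1.005 g 0.0
[[242.27989554 234.94902924]] [[242.15477797 222.68648439]]
```

View pics/c.png

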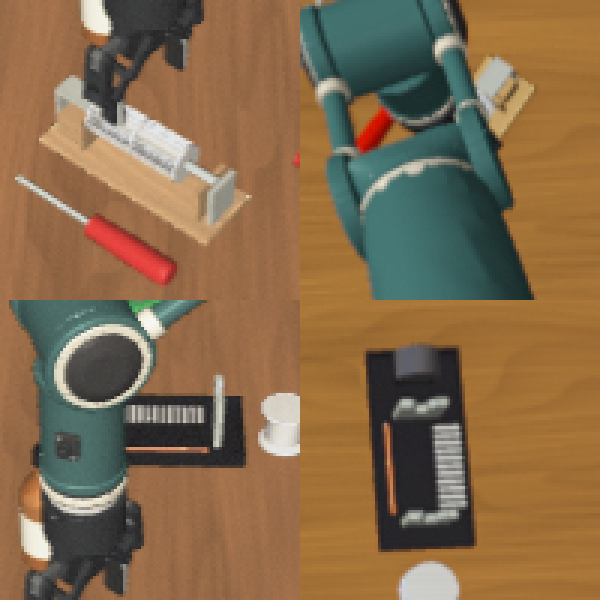

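The side crop shows the near finger beside the drum at about (115,115) and the rotor still seated. In the top crop the chassis corners are at (367,352), (459,347), (474,546) and (380,550). I'll lower next.

Emit:
step_arm(series=[0, 0, 0.03, 0, 0, 0, 0.055, 0, 0, 0, 0.067, 0, 0, 0, 0.067, 0, 0, 0, 0.067, 0])

```text
time: 3.75
tool_pos: [0.5566, 0.212, 0.0359]
tcp_rot: [0.991, 2.979, 0.003]
wrist_force: [-0.5, -0.0, 0.1]
width: 0.998
grip_force: 0.0
```

```bash
cat > ch.py <<'E'
from fit import *
E
sed -i '/^for ps\|^f=least/d' fit.py; cat >> ch.py <<'E'
go([.557,.210,.031],-.6435)
T=crop((270,160),[(u-300,v-300) for u,v in[(367,352),(459,347),(474,546),(380,550)]])
for z in(0,.02): print(z,[atz(P["top"],t,z)[:2].round(4).tolist() for t in T])
for l,z in(("chassis_slot_a",.043),("chassis_seat",.048)):
  for n in P: print(l,n,[(round(r["score"],2),atz(P[n],r["point"],z)[:2].round(4).tolist()) for r in viewer.spot_point(P[n],l)[:3]])
U=crop((270,160),[(u-300,v-300) for u,v in[(395,408),(445,405),(403,518),(457,515)]])
print("platetops",[atz(P["top"],t,.074)[:2].round(4).tolist() for t in U])
E
python3 ch.py
```

```text
t 3.85 pos [0.5565 0.2119 0.0358] yaw 2.4989 shift [-0.0015 -0.0012  0.0048] turn 0.0008 F [ 0.4  0.3 -0.3] w 0.999 g 0.0
0 [[0.6145, -0.1452], [0.6156, -0.2558], [0.3781, -0.2532], [0.3789, -0.1442]]
0.02 [[0.6095, -0.1429], [0.6105, -0.2519], [0.3764, -0.2493], [0.3772, -0.1419]]
chassis_slot_a top [(0.84, [0.5344, -0.1945]), (0.7, [0.4165, -0.1989])]
chassis_slot_a side [(0.55, [0.414, -0.1933])]
chassis_seat top [(0.61, [0.4761, -0.2008])]
chassis_seat side [(0.7, [0.4694, -0.1948])]
platetops [[0.5298, -0.1636], [0.5306, -0.2199], [0.4064, -0.1634], [0.4067, -0.223]]
```

Emit:
step_arm(series=[-0.001, -0.001, 0.004, 0, -0.001, -0.001, 0.004, 0, -0.001, -0.001, 0.004, 0])

```text
time: 4.42
tool_pos: [0.5553, 0.21, 0.03]
tcp_rot: [-0.992, -2.98, 0.0]
wrist_force: [-0.4, -0.0, -0.4]
width: 0.999
grip_force: 0.0
```

Emit:
step_arm(series=[0, 0, 0, 0, 0, 0, 0, 0, 0, 0, 0, 0, 0, 0, 0, 0, 0, 0, 0, 0, 0, 0, 0, 0], gripper=0, newtons=30)

```text
time: 5.18
tool_pos: [0.5557, 0.2102, 0.0305]
tcp_rot: [0.992, 2.98, 0.0]
wrist_force: [-0.4, 0.3, 2.4]
width: 0.459
grip_force: 30.2
```

Emit:
step_arm(series=[0, 0, -0.003, 0, 0, 0, -0.006, 0, 0, 0, -0.009, 0, 0, 0, -0.009, 0])

```text
time: 5.68
tool_pos: [0.5546, 0.2098, 0.0386]
tcp_rot: [-0.992, -2.979, 0.002]
wrist_force: [-0.7, -0.8, -7.3]
width: 0.458
grip_force: 31.0
```

Emit:
step_arm(series=[0, 0, -0.002, 0, 0, 0, -0.004, 0, 0, 0, -0.006, 0, 0, 0, -0.006, 0])

```text
time: 6.18
tool_pos: [0.5552, 0.2099, 0.0453]
tcp_rot: [-0.992, -2.98, 0.001]
wrist_force: [-1.8, -1.4, -6.4]
width: 0.456
grip_force: 31.1
```

```bash
python3 - <<'E'
from h import *
go([.557,.210,.046],-.6435)
p=viewer.read_camera("side");im=p["image"][200:275,200:300,::-1]
cv2.imwrite("pics/d.png",cv2.resize(im,(800,600),interpolation=3))
E
```

```text
t 6.17 pos [0.5552 0.2099 0.0453] yaw 2.4987 shift [-0.0014  0.0012 -0.0007] turn 0.0006 F [-1.8 -1.4 -6.4] w 0.456 g 31.1
```

View pics/d.png

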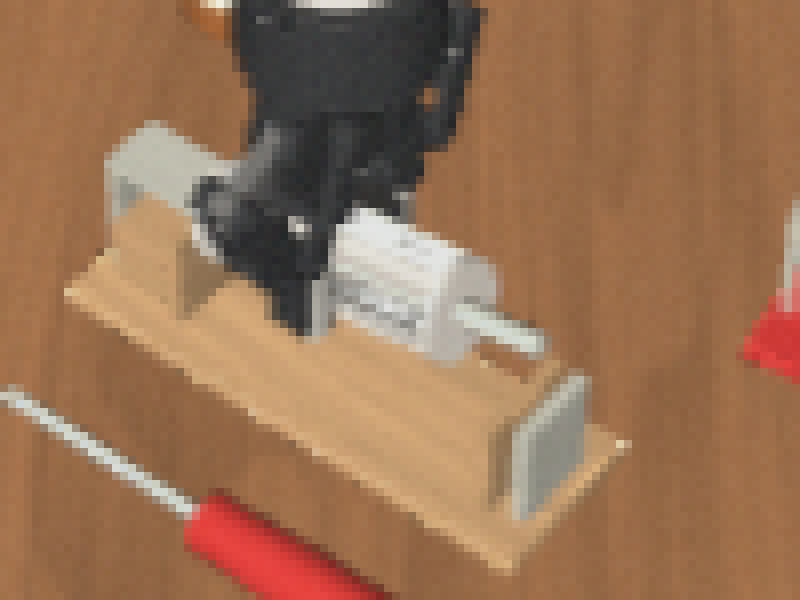

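The side picture shows the rotor tilted in the grip. Its free tip is at (540,345), well above the post and lip, and end a is still under the hook. I'll draw it out along its axis.

Emit:
step_arm(series=[0.008, 0, -0.0015, 0, 0.016, 0, -0.0035, 0, 0.024, 0, -0.005, 0, 0.032, 0, -0.0065, 0, 0.039, 0, -0.008, 0, 0.039, 0, -0.008, 0, 0.039, 0, -0.008, 0])

```text
time: 7.1
tool_pos: [0.5247, 0.2337, 0.0537]
tcp_rot: [0.992, 2.98, 0.001]
wrist_force: [0.6, 0.0, -3.3]
width: 0.454
grip_force: 31.3
```

```bash
python3 - <<'E'
from h import *
go([.557,.210,.046],-.6435)
p=viewer.read_camera("side");im=p["image"][190:265,215:315,::-1]
cv2.imwrite("pics/e.png",cv2.resize(im,(800,600),interpolation=3))
E
```

```text
t 7.1 pos [0.5247 0.2337 0.0537] yaw 2.499 shift [-0.0401  0.0004  0.0077] turn 0.001 F [ 0.6  0.  -3.3] w 0.454 g 31.3
```

View pics/e.png

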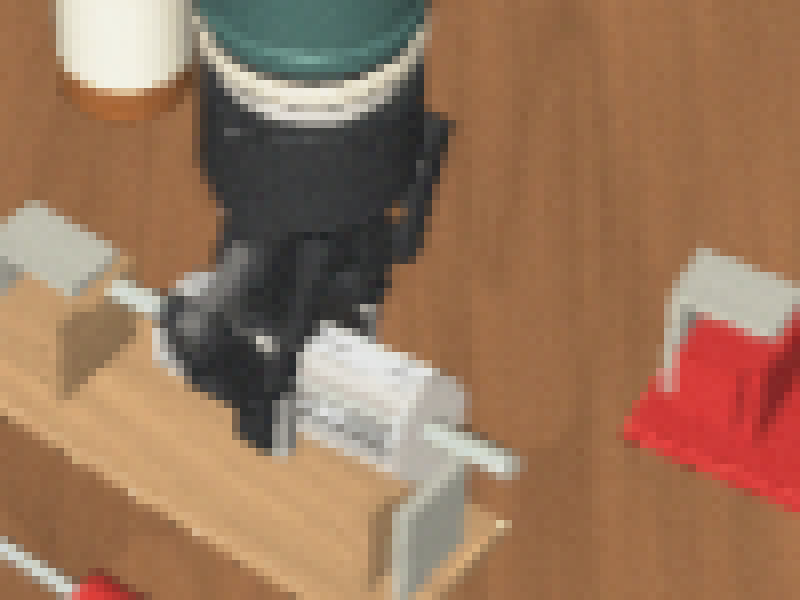

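The picture shows shaft end a at (110,290), clear of the hook roof, and the free end at (515,460) above the lip. I'll lift it. Then I'll press end a lightly on the top of the hook roof to level the rotor in the grip.

Emit:
step_arm(series=[0.002, 0, -0.015, 0, 0.002, 0, -0.03, 0, 0.002, 0, -0.045, 0, 0, 0, -0.06, 0, 0, 0, -0.06, 0, -0.013, 0, -0.06, 0, -0.027, 0, -0.06, 0, -0.027, 0, -0.06, 0])

```text
time: 8.15
tool_pos: [0.5468, 0.2162, 0.1126]
tcp_rot: [-0.995, -2.98, 0.001]
wrist_force: [-0.4, -0.5, -2.2]
width: 0.457
grip_force: 31.4
```

Emit:
step_arm(series=[0, 0, 0.02, 0, 0, 0, 0.038, 0, 0, 0, 0.045, 0, 0, 0, 0.051, 0, 0, 0, 0.057, 0, 0, 0, 0.062, 0, 0, 0, 0.062, 0])

```text
time: 9.02
tool_pos: [0.5464, 0.2176, 0.0516]
tcp_rot: [0.992, 2.98, 0.001]
wrist_force: [-1.9, 1.0, 1.4]
width: 0.457
grip_force: 31.5
```

```bash
python3 - <<'E'
from h import *
go([.557,.210,.0485],-.6435)
p=viewer.read_camera("side");im=p["image"][190:265,205:305,::-1]
cv2.imwrite("pics/f.png",cv2.resize(im,(800,600),interpolation=3))
E
```

```text
t 9.03 pos [0.5464 0.2176 0.0516] yaw 2.4991 shift [-0.0131  0.0003  0.0031] turn 0.001 F [-1.9  1.   1.4] w 0.457 g 31.5
```

View pics/f.png

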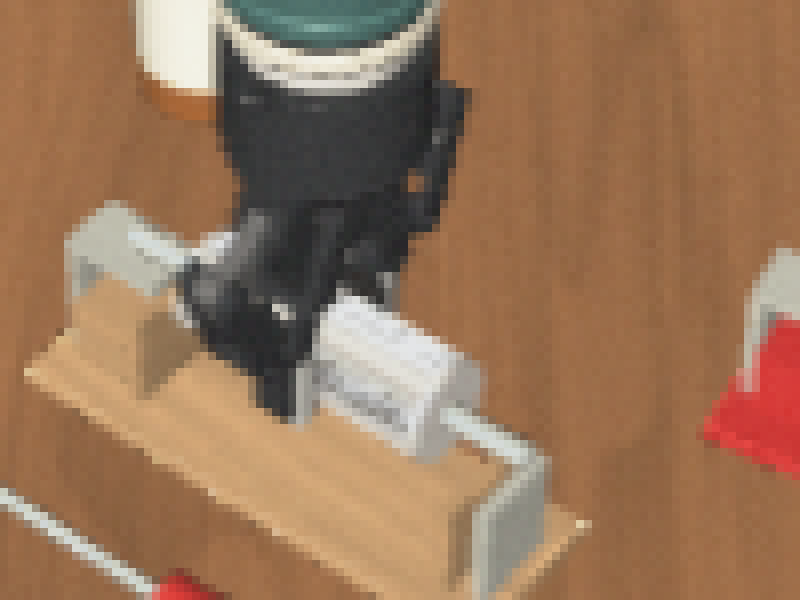

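The shaft's end a now rests on the roof at (132,236), and the rotor is almost level. I'll push down 3 mm more, then lift and check.

Emit:
step_arm(series=[0, 0, 0.0015, 0, 0, 0, 0.0032, 0, 0, 0, 0.0032, 0])

```text
time: 9.45
tool_pos: [0.5462, 0.2174, 0.0483]
tcp_rot: [0.992, 2.98, 0.001]
wrist_force: [-1.3, 1.7, 1.3]
width: 0.457
grip_force: 31.6
```

Emit:
step_arm(series=[0, 0, -0.04, 0, 0, 0, -0.08, 0, 0, 0, -0.12, 0, 0, 0, -0.16, 0, 0, 0, -0.19, 0, 0, 0, -0.2, 0, 0, 0, -0.2, 0])

```text
time: 10.32
tool_pos: [0.5459, 0.217, 0.2477]
tcp_rot: [0.993, 2.981, -0.0]
wrist_force: [0.3, -0.5, -2.5]
width: 0.456
grip_force: 31.3
```

```bash
python3 - <<'E'
from h import *
go([.473,-.197,.25],-.005)
p=viewer.read_camera("side");im=p["image"][130:205,205:305,::-1]
cv2.imwrite("pics/g.png",cv2.resize(im,(800,600),interpolation=3))
s=monitor.read_state(); c=s["tool_pos"]+[0,0,.0195]
for t in(-.2,-.1,0,.1,.2):
    e=np.array([-.8*np.cos(t),.6*np.cos(t),np.sin(t)])*.09
    print(t,((proj(p,[c-e,c+e])-[205,130])*8).round().tolist())
E
```

```text
t 10.32 pos [0.5459 0.217  0.2477] yaw 2.4985 shift [-0.1899 -0.375  -0.0022] turn -0.6381 F [ 0.3 -0.5 -2.5] w 0.456 g 31.3
-0.2 [[120.0, 261.0], [548.0, 568.0]]
-0.1 [[118.0, 279.0], [552.0, 550.0]]
0 [[118.0, 300.0], [555.0, 530.0]]
0.1 [[120.0, 320.0], [555.0, 509.0]]
0.2 [[124.0, 342.0], [552.0, 486.0]]
```

View pics/g.png

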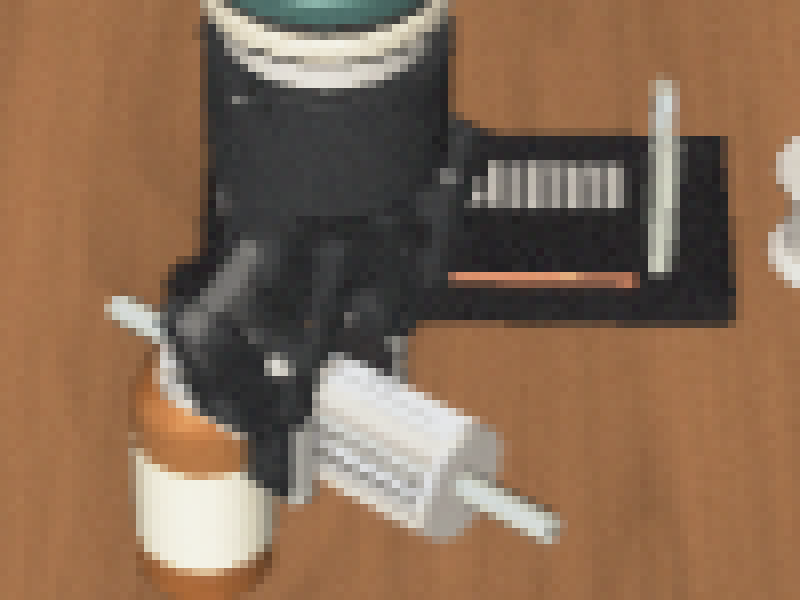

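The rotor is level: the tips at (110,303) and (555,525) match the projection for zero tilt. I'll carry it to above the chassis.

Emit:
step_arm(series=[-0.024, -0.047, 0, -0.08, -0.048, -0.094, 0, -0.16, -0.072, -0.141, 0, -0.24, -0.096, -0.188, 0, -0.32, -0.12, -0.235, 0, -0.4, -0.144, -0.282, 0, -0.48, -0.168, -0.329, 0, -0.56, -0.19, -0.375, 0, -0.638])

```text
time: 11.38
tool_pos: [0.4715, -0.198, 0.2456]
tcp_rot: [-0.004, -3.138, -0.002]
wrist_force: [0.3, 0.6, -2.1]
width: 0.46
grip_force: 31.4
```

```bash
python3 - <<'E'
from h import *
go([.473,-.197,.13],-.005)
p=viewer.read_camera("side");im=p["image"][90:180,210:330,::-1]
cv2.imwrite("pics/i.png",cv2.resize(im,(800,600),interpolation=3))
for x in(.471,.475):
  for y,w in((-.197,0),(-.194,0)):
    pts=[[x+d,y+e,z] for d in(.067,.059,-.059,-.067) for e in(.0265,) for z in(.074,.02)]
    print(x,y,((proj(p,pts)-[210,90]+.5)*800/120).round().tolist())
s=monitor.read_state(); c=s["tool_pos"]+[0,0,.0195]
print(((proj(p,[c+[.09,0,0],c-[.09,0,0],c+[.055,0,0],c-[.055,0,0]])-[210,90]+.5)*800/120).round().tolist())
E
```

```text
t 11.38 pos [ 0.4715 -0.198   0.2456] yaw 3.1392 shift [-0.0019  0.0008  0.1156] turn 0.0026 F [ 0.3  0.6 -2.1] w 0.46 g 31.4
0.471 -0.197 [[278.0, 387.0], [277.0, 468.0], [293.0, 387.0], [292.0, 468.0], [522.0, 390.0], [516.0, 471.0], [537.0, 391.0], [531.0, 471.0]]
0.471 -0.194 [[277.0, 391.0], [277.0, 471.0], [293.0, 391.0], [292.0, 472.0], [522.0, 394.0], [516.0, 475.0], [537.0, 394.0], [531.0, 475.0]]
0.475 -0.197 [[270.0, 387.0], [269.0, 468.0], [285.0, 387.0], [284.0, 468.0], [514.0, 390.0], [508.0, 471.0], [529.0, 390.0], [523.0, 471.0]]
0.475 -0.194 [[270.0, 390.0], [269.0, 471.0], [285.0, 391.0], [284.0, 472.0], [514.0, 394.0], [508.0, 475.0], [530.0, 394.0], [523.0, 475.0]]
[[235.0, 31.0], [608.0, 35.0], [307.0, 31.0], [535.0, 34.0]]
```

View pics/i.png

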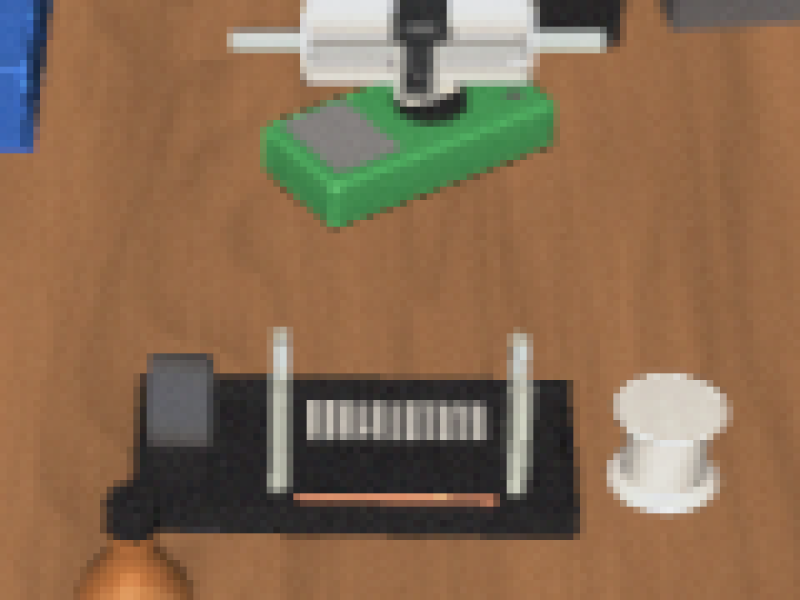

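The side picture shows the plates at columns about 279 and 520, so the seat x is about 0.473. The rotor is level, with tips at columns 227 and 606, nearly centred over them. I'll descend to just above the mouths and compare there.

Emit:
step_arm(series=[0, 0.001, 0.04, 0, 0, 0.001, 0.08, 0, 0, 0.001, 0.12, 0, 0, 0.001, 0.15, 0, 0, 0.001, 0.16, 0, 0, 0.001, 0.16, 0])

```text
time: 12.18
tool_pos: [0.4722, -0.1952, 0.0868]
tcp_rot: [-0.008, -3.139, -0.002]
wrist_force: [0.7, -0.3, -2.0]
width: 0.461
grip_force: 31.5
```

```bash
python3 - <<'E'
from h import *
go([.473,-.197,.13],-.005)
p=viewer.read_camera("side");im=p["image"][125:170,225:305,::-1]
q=viewer.read_camera("top");im2=q["image"][170:245,270:370,::-1]
cv2.imwrite("pics/j.png",np.vstack([cv2.resize(im,(533,300),interpolation=3),cv2.resize(im2,(533,400),interpolation=3)[:300]]))
s=monitor.read_state(); c=s["tool_pos"]+[0,0,.0195]
X=[c+[.09,0,0],c-[.09,0,0],c+[.055,0,0],c-[.055,0,0]]
print(((proj(p,X)-[225,125]+.5)*6.66).round().tolist())
t=((proj(q,X+[[.473+a,-.197+b,.074] for a in(.067,.059,-.059,-.067) for b in(.0265,.0135,-.0135,-.0265)])-[270,170]+.5)*5.33+[0,300]).round(); print(t.tolist())
E
```

```text
t 12.18 pos [ 0.4722 -0.1952  0.0868] yaw 3.1368 shift [-0.0007 -0.0017 -0.0432] turn 0.0002 F [ 0.7 -0.3 -2. ] w 0.461 g 31.5
[[128.0, 69.0], [478.0, 74.0], [196.0, 70.0], [409.0, 73.0]]
[[225.0, 371.0], [248.0, 663.0], [229.0, 427.0], [244.0, 605.0], [179.0, 423.0], [200.0, 422.0], [243.0, 420.0], [263.0, 419.0], [180.0, 436.0], [201.0, 435.0], [244.0, 433.0], [264.0, 432.0], [194.0, 622.0], [215.0, 621.0], [259.0, 619.0], [280.0, 618.0], [195.0, 635.0], [216.0, 634.0], [260.0, 632.0], [281.0, 631.0]]
```

View pics/j.png

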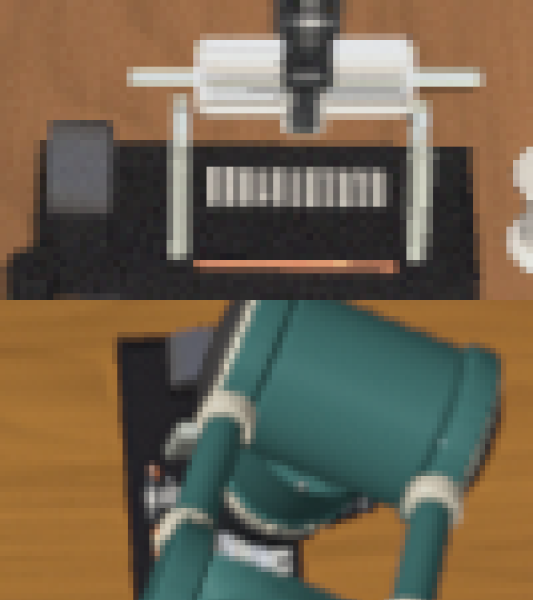

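The side view shows the drum ends at columns 194 and 413, between plates whose tops span 174–432. The rotor needs to go about 1.5 mm toward +x and 2 mm toward −y. I'll descend in stages and watch the force.

Emit:
step_arm(series=[-0.0015, -0.002, 0, 0, -0.0015, -0.002, 0.01, 0, -0.0015, -0.002, 0.018, 0, -0.0015, -0.002, 0.026, 0, -0.0015, -0.002, 0.026, 0])

```text
time: 12.9
tool_pos: [0.4737, -0.1973, 0.0608]
tcp_rot: [-0.008, -3.139, -0.002]
wrist_force: [-0.3, -0.6, -1.9]
width: 0.457
grip_force: 31.5
```

Emit:
step_arm(series=[0, 0, 0.004, 0, 0, 0, 0.008, 0, 0, 0, 0.012, 0, 0, 0, 0.012, 0])

```text
time: 13.4
tool_pos: [0.4744, -0.1976, 0.0497]
tcp_rot: [-0.007, -3.141, -0.001]
wrist_force: [0.3, -0.2, -2.6]
width: 0.458
grip_force: 31.5
```

Emit:
step_arm(series=[0, 0, 0.003, 0, 0, 0, 0.006, 0, 0, 0, 0.009, 0, 0, 0, 0.009, 0])

```text
time: 13.9
tool_pos: [0.4757, -0.1962, 0.0418]
tcp_rot: [0.008, 3.14, 0.004]
wrist_force: [1.6, 7.3, 2.4]
width: 0.457
grip_force: 32.2
```

Emit:
step_arm(series=[0, 0.0015, 0, 0, 0, 0.0015, 0, 0, 0, 0.0015, 0, 0])

```text
time: 14.28
tool_pos: [0.4751, -0.1961, 0.0412]
tcp_rot: [0.007, 3.141, 0.0]
wrist_force: [2.5, 5.1, -1.0]
width: 0.456
grip_force: 31.8
```

```bash
python3 -c "
from h import *
go([.473,-.197,.0285],-.005); print(monitor.read_state()['torque'])"
```

```text
t 14.28 pos [ 0.4751 -0.1961  0.0412] yaw 3.1369 shift [ 0.0021 -0.0009  0.0127] turn 0.0003 F [ 2.5  5.1 -1. ] w 0.456 g 31.8
[ 0.64908616 -0.40446458  0.24148869]
```

Emit:
step_arm(series=[-0.001, 0.001, 0, -0.012, -0.001, 0.001, 0, -0.012, -0.001, 0.001, 0.003, -0.012, -0.001, 0.001, 0.003, -0.012])

```text
time: 14.78
tool_pos: [0.4753, -0.1954, 0.0376]
tcp_rot: [0.011, -3.141, 0.0]
wrist_force: [-0.1, 0.2, -2.7]
width: 0.456
grip_force: 31.7
```

```bash
python3 -c "
from h import *
go([.473,-.197,.0285],-.005); print(monitor.read_state()['torque'])"
```

```text
t 14.78 pos [ 0.4753 -0.1954  0.0376] yaw -3.1344 shift [ 0.0023 -0.0015  0.0091] turn 0.0122 F [-0.1  0.2 -2.7] w 0.456 g 31.7
[-0.00237527  0.01935887 -0.02890051]
```

All contact forces are gone, so the shaft is running freely in the slots. I'll continue down.

Emit:
step_arm(series=[0, 0, 0.002, 0, 0, 0, 0.004, 0, 0, 0, 0.006, 0, 0, 0, 0.008, 0, 0, 0, 0.008, 0])

```text
time: 15.4
tool_pos: [0.4755, -0.1952, 0.0298]
tcp_rot: [0.011, -3.141, -0.0]
wrist_force: [0.4, -0.2, -2.2]
width: 0.457
grip_force: 31.7
```

```bash
python3 -c "
from h import *
go([.475,-.1954,.0285],-.005); print(monitor.read_state()['torque'])"
```

```text
t 15.4 pos [ 0.4755 -0.1952  0.0298] yaw -3.1344 shift [ 0.0005 -0.0002  0.0013] turn 0.0122 F [ 0.4 -0.2 -2.2] w 0.457 g 31.7
[-0.01311073 -0.03038957  0.0006798 ]
```

Emit:
step_arm(series=[0, 0, 0.001, 0, 0, 0, 0.002, 0, 0, 0, 0.003, 0, 0, 0, 0.003, 0])

```text
time: 15.9
tool_pos: [0.4759, -0.1954, 0.0289]
tcp_rot: [0.011, -3.141, -0.0]
wrist_force: [-5.7, 1.7, 12.3]
width: 0.454
grip_force: 33.0
```

```bash
python3 -c "
from h import *
go([.475,-.1954,.0285],-.005); print(monitor.read_state()['torque'])"
```

```text
t 15.9 pos [ 0.4759 -0.1954  0.0289] yaw -3.1344 shift [0.0009 0.     0.0004] turn 0.0122 F [-5.7  1.7 12.3] w 0.454 g 33.0
[ 0.35303301  0.82969391 -0.04429214]
```

Emit:
step_arm(series=[0.0015, 0, -0.001, 0, 0.002, 0, -0.001, 0, 0.002, 0, -0.001, 0])

```text
time: 16.27
tool_pos: [0.4752, -0.1956, 0.029]
tcp_rot: [-0.011, 3.139, -0.001]
wrist_force: [2.1, 2.8, 5.9]
width: 0.463
grip_force: 32.2
```

```bash
python3 - <<'E'
from h import *
go([.4735,-.1954,.0285],-.005); print(monitor.read_state()['torque'])
p=viewer.read_camera("side");im=p["image"][125:170,225:305,::-1]
cv2.imwrite("pics/k.png",cv2.resize(im,(800,450),interpolation=3))
for y in(-.1954,-.193):
  for z in(.048,.055): print(y,z,((proj(p,[[.473+d,y,z] for d in(.09,-.09)])-[225,125]+.5)*10).round().tolist())
E
```

```text
t 16.27 pos [ 0.4752 -0.1956  0.029 ] yaw -3.1347 shift [0.0017 0.0002 0.0005] turn 0.0119 F [2.1 2.8 5.9] w 0.463 g 32.2
[ 0.43350039 -0.4010102  -0.11133199]
-0.1954 0.048 [[196.0, 244.0], [708.0, 251.0]]
-0.1954 0.055 [[196.0, 228.0], [709.0, 235.0]]
-0.193 0.048 [[196.0, 248.0], [708.0, 255.0]]
-0.193 0.055 [[196.0, 233.0], [710.0, 240.0]]
```

View pics/k.png

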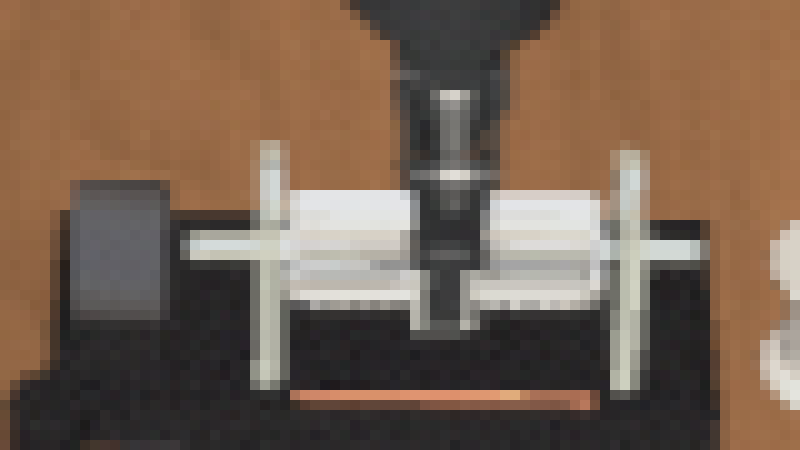

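The side picture shows the rotor level in both slots: the shaft is at row 246 on the left and 250 on the right, as predicted for the seated height. The drum lies between the plates. I'll release and rise.

Emit:
step_arm(series=[0, 0, 0, 0, 0, 0, 0, 0, 0, 0, 0, 0, 0, 0, 0, 0], gripper=0.7)

```text
time: 16.82
tool_pos: [0.4733, -0.1952, 0.0277]
tcp_rot: [0.011, -3.141, -0.0]
wrist_force: [0.6, -0.4, -0.3]
width: 0.697
grip_force: 0.0
```

Emit:
step_arm(series=[0, 0, -0.01, 0, 0, 0, -0.03, 0, 0, 0, -0.06, 0, 0, 0, -0.1, 0, 0, 0, -0.15, 0, 0, 0, -0.18, 0, 0, 0, -0.18, 0, 0, 0, -0.18, 0])

```text
time: 17.82
tool_pos: [0.4732, -0.1951, 0.2075]
tcp_rot: [0.011, -3.141, -0.001]
wrist_force: [0.2, 0.3, -0.3]
width: 0.704
grip_force: 0.0
```

```bash
python3 - <<'E'
from h import *
go([.4735,-.1954,.0285],-.005)
p=viewer.read_camera("side")
for l in("rotor_end_a","rotor_center"):
  for r in viewer.spot_point(p,l)[:3]: print(l,round(r["score"],2),atz(p,r["point"],.048).round(4))
# brightness centre row of both shaft ends
g=p["image"].min(2).astype(int)
for u in(245,246,247,291,292,293): c=g[144:156,u]; print(u,c.tolist())
E
```

```text
t 17.82 pos [ 0.4732 -0.1951  0.2075] yaw -3.1344 shift [-0.0005 -0.0004  0.179 ] turn 0.0122 F [ 0.2  0.3 -0.3] w 0.704 g 0.0
rotor_end_a 0.75 [ 0.578  -0.2094  0.048 ]
rotor_end_a 0.72 [ 0.377  -0.1973  0.048 ]
rotor_end_a 0.67 [0.6369 0.4351 0.048 ]
rotor_center 0.82 [0.6925 0.4064 0.048 ]
rotor_center 0.62 [ 0.4718 -0.197   0.048 ]
245 [70, 72, 48, 40, 203, 211, 203, 59, 37, 38, 35, 35]
246 [71, 72, 49, 42, 171, 212, 206, 57, 38, 39, 39, 32]
247 [69, 72, 47, 41, 159, 213, 205, 55, 36, 36, 31, 37]
291 [72, 71, 71, 37, 45, 209, 210, 80, 39, 32, 39, 37]
292 [74, 71, 68, 34, 47, 209, 209, 79, 37, 34, 39, 35]
293 [75, 71, 73, 40, 45, 210, 210, 79, 39, 36, 35, 41]
```

```bash
python3 -c "
from h import *
print(job.finish_job())"
```

```text
the job is handed in; nothing more can be done
None
```

The rotor is out of the cradle, seated level in both chassis slots by the last picture, and released. I handed the job in at about 18 s; no verdict came back.

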